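Find the hidden catch and open the organiser drawer

TASK

Open the drawer of the plastic organiser so that the roof-door key inside can be reached: slide along the yellow-green rail on its top with light pressure, because the plastic cracks under a hard push, until you drop into the hidden recess, and press the catch there so the drawer springs out. Then pull the drawer fully open by its handle and let go, leaving the other things on the washing slab where they are.

Things in the scene. Friction and masses are not known exactly. Their poses are not given: they have to be found in the camera images.
- organiser: Light grey plastic organiser, fixed to the slab, 170 (x) x 300 (y) x 90 mm (z, flat top deck). Origin: centre of its underside. Its drawer front is on its -x face, at x = -85 mm; +z up. Its yaw varies by up to 0.2 rad.
- rail: Rail across the organiser's top deck, fixed, same axes. Origin: middle of the yellow-green bar's upper face, 20 mm in front (-x) of the organiser's centre, 112 mm above the slab. Bar 24 mm thick (x), 124 mm long (y -62 to +62), 22 mm above the deck; between dark blue end caps 3 mm higher, 28 mm thick, 87 mm long. Rigid but for a hidden shutter (see bar_left). It cracks above 25 N of push.
- bar_left (a point): +y end of the bar's upper face, 62 mm from the rail's origin. The bar looks unbroken, but 32 mm of its length is a sprung shutter, flush, same colour, centred anywhere from y -42 to +42 mm of the rail. It yields at about 1.2 N and sinks 7 mm (1.6 N) onto the catch. The recess has upright end walls and is open to front and back: only the tool's width along y must fit into its 32 mm.
- bar_right (a point): -y end of the bar's upper face, 62 mm from the rail's origin. The catch lies under the shutter: 7 mm down it is met, about 7 N in all starts it, about 9 N takes it 4 mm down, which frees the drawer (11 to 12 mm below the bar's face); its hard stop is 10 mm down, at 12 N (17 mm below the face). Shutter and catch spring back when let go.
- drawer (a joint): Drawer of the organiser, metres of opening towards the organiser's -x: 0 shut and locked, 0.085 fully open (stop). When the catch is pressed a spring pushes it out about 0.025; from there it slides with about 1 N of friction (more when moved fast) and stays where it is left.
- handle (a point): Centre of the drawer's steel bar handle, moves with the drawer: round bar 10 mm thick, 110 mm long along the organiser's y, axis 60 mm above the slab and 45 mm in front of the drawer's face (130 mm before the organiser's centre when shut), on two 8 mm stays at y -50 and +50 mm: 92 mm free between them. The deck is 30 mm higher than the bar's axis.
- mug: White ceramic mug, loose, 80 mm across, 95 mm high. Origin: centre of its underside; handle at its +y. To be left alone.
- soap_holder: Green plastic soap holder with drainage slots, loose, 125 x 90 x 25 mm. Origin: centre of its underside. To be left alone.
- scrubber: Stainless steel pot scrubber handle, loose, 210 mm long along its x, head (60 x 45 x 22 mm) at +x. Origin: on the slab, about its middle. To be left alone.
- pin1: Yellow clothespin, loose on the slab, 72 (x) x 14 x 10 mm. Origin: centre of its underside. To be left alone.
- pin2: Second yellow clothespin, like pin1, on the slab. To be left alone.
- pin3: Third yellow clothespin, like pin1, lying on the organiser's deck behind the rail. To be left alone.
- pin4: Fourth yellow clothespin, like pin3, on the deck behind the rail. To be left alone.

How it is judged:
By the outcome, as a careful person would: the job done as asked, in the order asked, and still so for the second after the job is handed in, with the robot touching nothing.
It also fails if it takes over 64 s, if anything falls off the work surface, if the arm or the gripper's body presses on something with over 40 N, if the wrist force passes 120 N, or if a joint passes its speed limit or range.

ROBOT

A 6-joint arm with a two-finger parallel gripper is mounted at the origin on the work surface. World frame = base frame: x ahead of the robot, y to its left, z up, the work surface at z = 0. Lengths are in m, angles in degrees, forces in N, time in s.
With the tool pointing down it reaches from about 0.25 to 0.725 m from the base axis. Payload 9.7 kg.
Tool frame: the origin (TCP) lies midway between the tips of the shut fingers; the grasp point (between the pads) lies 19 mm behind it; z points along the fingers, y is the line along which they close (so a half turn about z gives the same grasp; the last joint's range is limited). The gripper opens to 85 mm and grips with 20 to 120 N. Pads are 22 mm wide; open, the fingers measure 114 mm over their backs; the gripper's body (76 mm by 85 mm) begins 54 mm behind the grasp point. The pads swing forward as they close: fully open they stand 13 mm farther back than shut.
Start: joints at [-63.77, 4.979, 10.078, 95.1, 0, 90], TCP at [0.243, -0.493, 0.203] pointing down, gripper open.
Joint ranges: [-179.16, 179.16], [-48.56, 103.87], [-65.8, 70.77], [-126.05, 130.52], [-82.76, 87.17], [-180, 180]. Speed limits (degrees/s): [127.2, 127.2, 147.25, 180, 180, 180].

INTERFACE

Orientations are given as [roll, pitch, yaw] about the fixed x, y, z axes, in that order (R = Rz(yaw) Ry(pitch) Rx(roll)).
In Python, from workcell import * gives the robot as it stands.
- The arm moves only by the tool servo_tool, never from a script. Its argument "moves" is a list of rows, each a list of 4 numbers: the shift along the world's x, y, z in cm, then the turn about the world's z in rad. A call has 1 to 20 rows; each row is the pose to reach, as a shift and turn from the pose commanded when the call began; what a row does not reach only later rows make up. A row lasts 1/12 s, in which the tool goes at most 41.7 mm and 7.16 degrees, less where a joint would pass 70% of its speed; a pose out of reach is approached as far as the arm can. A call with a gripper value outside its range is refused whole. "claw" is the closure, from 0 (fully open) to 1 (shut), set as the call begins (left out, the last holds). The fingers move at their own pace and stop on an object; "force" is the grip in N (left out, the last holds). Time passes only in rows, so rows that repeat a pose let the fingers close. It gives the time, the measured TCP pose, the force, the opening and the grip force at its end, in the units of the state.
- get_obs(): the state, without advancing time (a new reading comes with each control period).
- camera(name): name is "side" or "top"; returns the picture (400x640x3 uint8, red, green, blue); there is no depth.
- get_calibration(name): a dict with "fx", "fy", "cx", "cy" (pixels), "rvec" (rotation vector, rad) and "tvec" (3), from world to camera coordinates, as OpenCV has them. Camera axes: x right, y down, z forward; pixel columns grow to the right and rows downward; lengths in m; the calibration is good to about 2 mm. A picture is of the moment at which its call begins. get_calibration takes no time and is no camera call.
- job_done(): hands the job in; it is judged then, once.
The state is a dict: "time": time; "q": joint angles; "qd": joint speeds; "joint_efforts": joint torques, N m; "ee_pos": TCP position; "tcp_rot": TCP orientation; "wrist_force": force on the tool from outside, world axes, zero at the start; "torque": the same for the moment, N m; "opening": finger opening in m; "grasp_force": force on a finger pad.
Only numpy, scipy, OpenCV 4.12 (cv2) and the standard library are available. Lean on these libraries where they do the work, as an engineer would, in place of code of your own. Each camera call takes 0.05 s, during which the arm holds its last target. There are 200 camera calls.

## Working session

There is one attempt and no reset: what is moved stays moved. The work goes in short steps, Python scripts to look and compute and a tool call to move; the robot and the scene stay as the last step left them, time stands still between calls to the robot, and variables do not carry over. Pictures are saved under pics/ and viewed, at most 10 in all, crops included, and the job is handed in when it is done.

Besides the shell and the picture viewer there is one more tool, called after "Call:" as name([rows], argument=value, ...), one row to a line, values as JSON. servo_tool: Moves the arm, as the interface text tells. Its arguments: {"type":"object","properties":{"moves":{"type":"array","items":{"type":"array","items":{"type":"number"}}},"claw":{"type":"number"},"force":{"type":"number"}},"required":["moves"]}

```bash
mkdir -p pics; python3 - <<'E'
from workcell import *
import cv2
for n in("side","top"):
    cv2.imwrite(f"pics/{n}0.png",camera(n)[:,:,::-1]); print(n,get_calibration(n))
print(get_obs())
E
```

```text
side {'fx': 415.68551065369815, 'fy': 415.68551065369815, 'cx': 320.54617758168195, 'cy': 199.2919917840186, 'rvec': array([ 0.66327908, -2.53342715,  1.28996883]), 'tvec': array([0.45140934, 0.22395409, 0.91387652])}
top {'fx': 399.0850590214608, 'fy': 399.0850590214608, 'cx': 326.33192455890645, 'cy': 203.78794251683354, 'rvec': array([ 2.16886463, -2.17057098,  0.10382506]), 'tvec': array([-0.00495421,  0.52123117,  1.31622562])}
{'time': 0.1, 'q': array([-6.37700548e+01,  5.00785131e+00,  1.00410647e+01,  9.50981444e+01,
        2.54154306e-04,  9.00001755e+01]), 'qd': array([ 0.03809655,  0.01712252,  0.0957741 ,  0.07235199,  0.06465866,
       -0.05157035]), 'joint_efforts': array([-2.06815316e-04, -5.21562231e+01,  4.65651619e+01,  1.60683109e-02,
       -6.26427823e-05,  1.95580657e-05]), 'ee_pos': array([ 0.24299223, -0.49317145,  0.20197345]), 'tcp_rot': array([-1.79935069e+02, -2.53955242e-04,  2.62297694e+01]), 'wrist_force': array([0.60023314, 0.25881087, 0.07414094]), 'torque': array([-0.0113647 , -0.00646511,  0.00145567]), 'grasp_force': 0.0, 'opening': 0.0852012026790172}
```

View pics/top0.png

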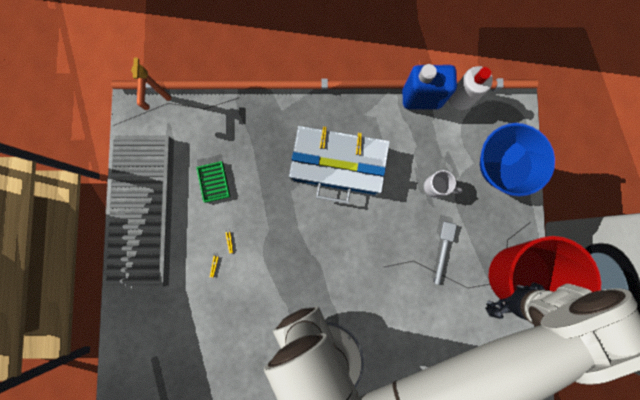

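View pics/side0.png

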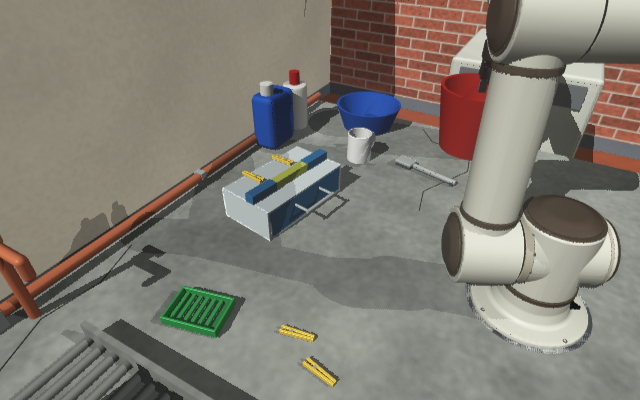

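```bash
cat > h.py <<'E'
import cv2,numpy as np
from workcell import *
C={n:get_calibration(n) for n in("side","top")}
def K(n):
    c=C[n];return np.array([[c['fx'],0,c['cx']],[0,c['fy'],c['cy']],[0,0,1.]])
def RT(n): return cv2.Rodrigues(C[n]['rvec'])[0],C[n]['tvec'].reshape(3)
def P(n): R,t=RT(n); return K(n)@np.c_[R,t]
def plane(n,uv,z):
    R,t=RT(n); d=R.T@np.linalg.inv(K(n))@np.array([uv[0],uv[1],1.]); o=-R.T@t
    return o+d*(z-o[2])/d[2]
def tri(a,b):
    X=cv2.triangulatePoints(P("side"),P("top"),np.array(a,float).reshape(2,1),np.array(b,float).reshape(2,1)); return (X[:3]/X[3]).ravel()
def proj(n,X):
    p=P(n)@np.r_[X,1]; return p[:2]/p[2]
E
python3 - <<'E'
from h import *
roi={"top":(285,120,110,95),"side":(215,140,140,105)}
for n in roi:
    im=cv2.imread(f"pics/{n}0.png"); x,y,w,h=roi[n]
    hsv=cv2.cvtColor(im,cv2.COLOR_BGR2HSV)
    m=np.zeros(im.shape[:2],np.uint8); m[y:y+h,x:x+w]=cv2.inRange(hsv,(26,100,60),(45,255,255))[y:y+h,x:x+w]
    cs,_=cv2.findContours(m,cv2.RETR_EXTERNAL,2); c=max(cs,key=cv2.contourArea)
    print(n,len(cs),cv2.contourArea(c),cv2.boxPoints(cv2.minAreaRect(c)).tolist(),cv2.approxPolyDP(c,1.5,True).reshape(-1,2).tolist(),np.mean(hsv[m>0],0))
    cv2.imwrite(f"pics/{n}c.png",cv2.resize(im[y:y+h,x:x+w],None,fx=5,fy=5,interpolation=cv2.INTER_NEAREST))
a=cv2.imread("pics/topc.png");b=cv2.imread("pics/sidec.png")
c=np.zeros((1000,700,3),np.uint8);c[:475,:550]=a;c[475:,:700]=b
cv2.imwrite("pics/crop.png",cv2.resize(c[:,:],(420,600)));
E
```

```text
top 1 258.0 [[318.4054260253906, 164.56756591796875], [319.7297668457031, 156.62161254882812], [357.5135192871094, 162.91891479492188], [356.1891784667969, 170.8648681640625]] [[319, 161], [321, 165], [356, 170], [357, 166], [356, 163], [322, 157]] [ 31.94701987 193.84768212 165.56953642]
side 2 333.0 [[270.9117431640625, 178.85293579101562], [303.26470947265625, 159.441162109375], [308.82354736328125, 168.70587158203125], [276.4705810546875, 188.11764526367188]] [[306, 164], [299, 162], [271, 179], [277, 182], [278, 187], [306, 170]] [ 32.97547684 128.07356948 121.6866485 ]
```

View pics/topc.png

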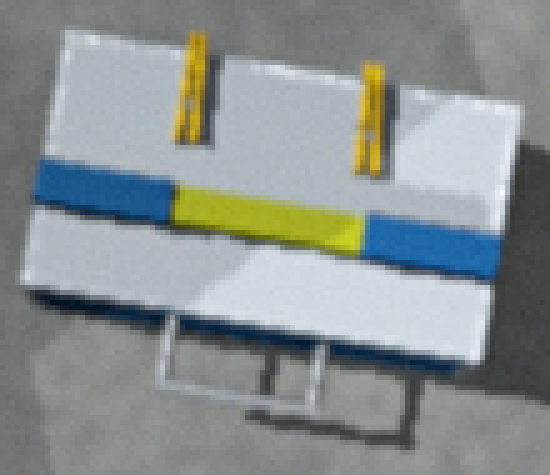

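View pics/sidec.png

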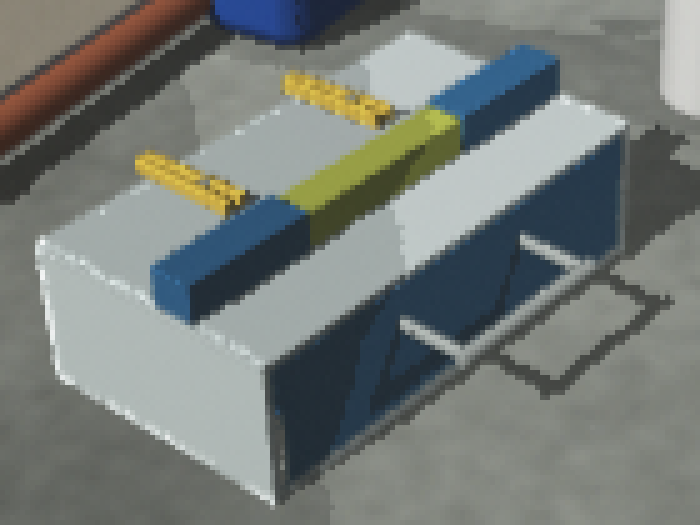

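```bash
python3 - <<'E'
from h import *
s=lambda u,v:np.array([u/5+215-.4,v/5+140-.4]); t=lambda u,v:np.array([u/5+285-.4,v/5+120-.4])
pts={"deckFL":(s(270,365),t(22,285),.09),"deckFR":(s(626,122),t(482,363),.09),"deckBL":(s(38,242),t(65,30),.09),"deckBR":(s(407,33),t(523,105),.09),
"barFL":(s(310,217),t(172,222),.112),"barFR":(s(460,122),t(361,253),.112),"barBL":(s(280,197),t(174,186),.112),"barBR":(s(430,107),t(366,216),.112),
"hL":(s(462,362),t(160,386),.06),"hR":(s(582,265),t(316,412),.06)}
Q={}
for k,(a,b,z) in pts.items():
    X=tri(a,b); Q[k]=X; print(k,(X*1e3).round(1),"planes",(plane("side",a,z)*1e3).round(1)[:2],(plane("top",b,z)*1e3).round(1)[:2])
W=lambda a,b:(np.degrees(np.arctan2(*(plane("top",pts[a][1],pts[a][2])-plane("top",pts[b][1],pts[b][2]))[:2])),np.linalg.norm(Q[a]-Q[b]))
for p in(("deckFL","deckFR"),("deckBL","deckBR"),("barFL","barFR"),("barBL","barBR"),("hL","hR")): print(p,W(*p))
print("bar centre",np.mean([Q[k] for k in Q if k[:3]=="bar"],0),"deck centre",np.mean([Q[k] for k in Q if k[:4]=="deck"],0),"handle",(Q["hL"]+Q["hR"])/2)
print(-RT("top")[0].T@RT("top")[1],-RT("side")[0].T@RT("side")[1])
E
```

```text
deckFL [601.1 113.6  92.2] planes [601.1 111. ] [603.  114.7]
deckFR [ 553.2 -180.6   89.1] planes [ 553.6 -179.1] [ 552.1 -180.9]
deckBL [769.   86.7  91.6] planes [768.5  84.5] [771.4  88.1]
deckBR [ 722.  -210.3   87.2] planes [ 719.4 -206. ] [ 721. -210.]
barFL [639.8  17.5 109.8] planes [637.5  20.1] [639.7  17.6]
barFR [ 619.7 -102.5  110.4] planes [ 618.2 -100.3] [ 619.6 -102.3]
barBL [661.1  15.6 114.5] planes [661.9  12.2] [663.   16.4]
barBR [ 642.5 -106.2  111.6] planes [ 641.2 -105.9] [ 643.4 -105.6]
hL [541.7  26.8  57.7] planes [540.7  29.5] [540.9  26.5]
hR [524.9 -75.1  62.3] planes [527.7 -77.5] [523.7 -75.8]
('deckFL', 'deckFR') (np.float64(9.779064204443442), np.float64(0.29814837194247545))
('deckBL', 'deckBR') (np.float64(9.594874850673062), np.float64(0.3007725866712608))
('barFL', 'barFR') (np.float64(9.514852241566654), np.float64(0.12162212784744067))
('barBL', 'barBR') (np.float64(9.093896490483115), np.float64(0.12314110349944071))
('hL', 'hR') (np.float64(9.57412617472517), np.float64(0.10333734709866675))
bar centre [ 0.64078097 -0.04389728  0.11157682] deck centre [ 0.66130661 -0.04765243  0.09003093] handle [ 0.53329187 -0.02413203  0.06000463]
[ 0.38952716 -0.00890021  1.36100909] [0.10357263 0.75155684 0.71661088]
```

Call:
servo_tool([
  [2,2.1,0,0.05],
  [4.2,4.3,0,0.1],
  [6.4,6.6,0,0.16],
  [8.6,8.9,0,0.21],
  [10.8,11.2,0,0.26],
  [13,13.5,0,0.32],
  [15.2,15.7,0,0.37],
  [17.4,18,0,0.42],
  [19.5,20.2,0,0.47],
  [21.7,22.4,0,0.53],
  [23.9,24.7,0,0.58],
  [26,26.9,0,0.63],
  [28.2,29.1,0,0.68],
  [30.4,31.4,0,0.74],
  [32.6,33.6,0,0.79],
  [34.7,35.9,0,0.84],
  [36.9,38.1,0,0.9],
  [39,40.3,-1,0.947],
  [39,40.3,-2,0.947],
  [39,40.3,-3,0.947],
], claw=1, force=20)

```text
time: 1.77
ee_pos: [0.6336, -0.089, 0.1708]
tcp_rot: [-179.9, 0.0, 80.6]
wrist_force: [0.2, -0.7, -0.2]
opening: -0.0
grasp_force: 0.0
```

Call:
servo_tool([
  [0,0,-1.5,0],
  [0,0,-3,0],
  [0,0,-4,0],
  [0,0,-4.8,0],
  [0,0,-4.8,0],
  [0,0,-4.8,0],
])

```text
time: 2.27
ee_pos: [0.6327, -0.0908, 0.1247]
tcp_rot: [-180.0, 0.0, 80.4]
wrist_force: [-0.2, -0.6, 0.4]
opening: 0.0
grasp_force: 0.0
```

```bash
python3 - <<'E'
from h import *
o=get_obs(); print(o['ee_pos'],o['wrist_force'],o['tcp_rot'])
a=camera("side")[:,:,::-1][115:245,205:355]
cv2.imwrite("pics/s1.png",cv2.resize(a,None,fx=4.5,fy=4.5,interpolation=cv2.INTER_CUBIC))
print(proj("side",o['ee_pos']))
E
```

```text
[ 0.63270671 -0.09075736  0.12466325] [-0.22959115 -0.64822268  0.4404851 ] [-1.79981705e+02  2.52680245e-03  8.04490471e+01]
[300.27160608 160.28541882]
```

View pics/s1.png

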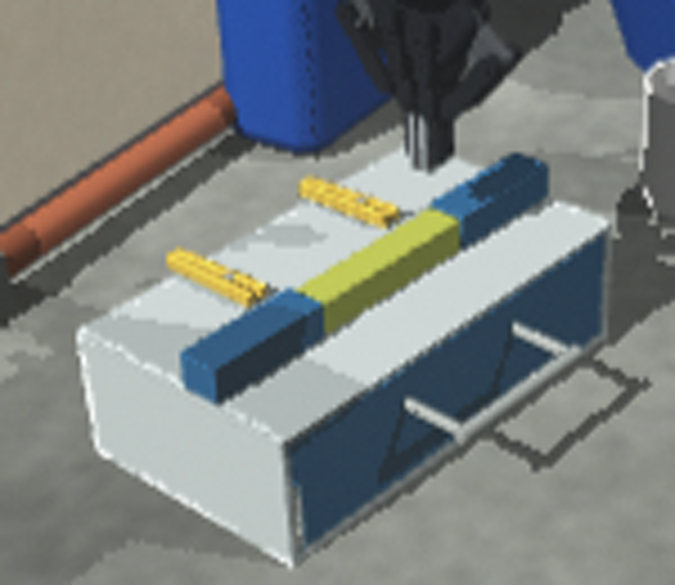

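```bash
python3 - <<'E'
from h import *
p=get_obs()['ee_pos']
a=camera("top")[:,:,::-1][90:220,270:430]
b=camera("side")[:,:,::-1][90:190,240:370]
a=cv2.resize(a,None,fx=2.4,fy=2.4,interpolation=cv2.INTER_CUBIC);b=cv2.resize(b,None,fx=3,fy=3,interpolation=cv2.INTER_CUBIC)
for dz in(0,.02,.073,.15):
    u=proj("top",p+[0,0,dz]); v=proj("side",p+[0,0,dz]); print(dz,u,v)
    cv2.circle(a,tuple(int(i) for i in (u-[270,90])*2.4),2,(0,0,255),-1)
    cv2.circle(b,tuple(int(i) for i in (v-[240,90])*3),2,(0,0,255),-1)
c=np.zeros((320,790,3),np.uint8); c[:a.shape[0],:a.shape[1]]=a; c[:b.shape[0],395:395+b.shape[1]]=b
cv2.imwrite("pics/t1.png",c)
E
```

```text
0 [353.38926864 165.20066808] [300.13299974 160.05514981]
0.02 [353.80830532 163.94296225] [299.97261164 153.75423144]
0.073 [354.98707385 160.40498065] [299.53106713 136.40795701]
0.15 [356.90028533 154.66262593] [298.84328932 109.38829696]
```

View pics/t1.png

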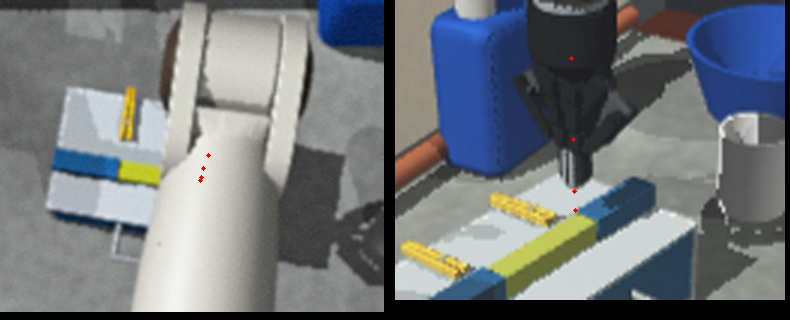

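Call:
servo_tool([
  [0,0,-0.3,0],
  [0,0,-0.6,0],
  [0,0,-0.9,0],
  [0,0,-1.1,0],
  [0,0,-1.1,0],
])

```text
time: 2.83
ee_pos: [0.6328, -0.0903, 0.1128]
tcp_rot: [-179.9, -0.0, 80.5]
wrist_force: [0.6, -0.0, -0.1]
opening: -0.0
grasp_force: 0.0
```

Call:
servo_tool([
  [0,0,-0.05,0],
  [0,0,-0.1,0],
  [0,0,-0.1,0],
])

```text
time: 3.08
ee_pos: [0.6331, -0.0904, 0.1126]
tcp_rot: [180.0, 0.0, 80.5]
wrist_force: [0.2, -0.5, -0.8]
opening: -0.0001
grasp_force: 0.0
```

Call:
servo_tool([
  [0,0,-0.05,0],
  [0,0,-0.1,0],
  [0,0,-0.1,0],
])

```text
time: 3.33
ee_pos: [0.6331, -0.0904, 0.1115]
tcp_rot: [-180.0, 0.0, 80.5]
wrist_force: [-0.5, 0.2, -0.6]
opening: 0.0004
grasp_force: 0.0
```

Call:
servo_tool([
  [0,0,-0.05,0],
  [0,0,-0.1,0],
  [0,0,-0.1,0],
])

```text
time: 3.58
ee_pos: [0.6331, -0.0904, 0.1105]
tcp_rot: [-180.0, -0.0, 80.5]
wrist_force: [-0.8, 0.5, -0.3]
opening: -0.0003
grasp_force: 0.0
```

Call:
servo_tool([
  [0,0,-0.1,0],
  [0,0,-0.2,0],
  [0,0,-0.2,0],
])

```text
time: 3.83
ee_pos: [0.6329, -0.0904, 0.1083]
tcp_rot: [-180.0, 0.0, 80.5]
wrist_force: [-0.4, 0.4, -1.2]
opening: 0.0
grasp_force: 0.0
```

Call:
servo_tool([
  [0,0,-0.1,0],
  [0,0,-0.2,0],
  [0,0,-0.2,0],
])

```text
time: 4.08
ee_pos: [0.633, -0.0903, 0.1063]
tcp_rot: [-180.0, -0.0, 80.5]
wrist_force: [-0.1, 0.3, 0.2]
opening: -0.0
grasp_force: 0.0
```

```bash
python3 - <<'E'
from h import *
p=get_obs()['ee_pos'];print(p,get_obs()['wrist_force'])
b=camera("side")[:,:,::-1][130:210,250:350]
b=cv2.resize(b,None,fx=7,fy=7,interpolation=cv2.INTER_NEAREST)
for dz in(0,.02):
    v=proj("side",p+[0,0,dz]); print(v)
    cv2.circle(b,tuple(int(i) for i in (v-[250,130]+.5)*7),2,(0,0,255),-1)
cv2.imwrite("pics/s2.png",b)
E
```

```text
[ 0.63298964 -0.09033944  0.10632432] [-0.07908375  0.31108786  0.17272936]
[300.25003959 165.98875916]
[300.09237435 159.80850748]
```

View pics/s2.png

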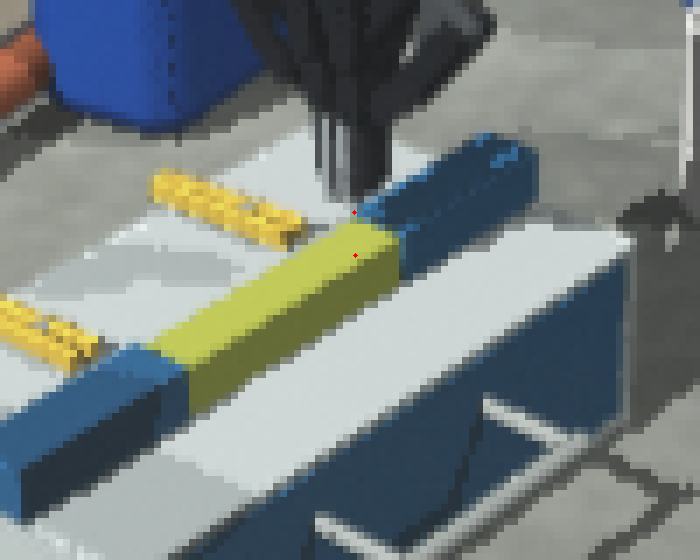

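Call:
servo_tool([
  [0,0,-0.2,0],
  [0,0,-0.4,0],
  [0,0,-0.6,0],
  [0,0,-0.8,0],
  [0,0,-0.8,0],
])

```text
time: 4.55
ee_pos: [0.6328, -0.0903, 0.0979]
tcp_rot: [-180.0, 0.0, 80.5]
wrist_force: [-0.5, -0.4, 0.4]
opening: 0.0001
grasp_force: 0.0
```

Call:
servo_tool([
  [0,0,-0.1,0],
  [0,0,-0.2,0],
  [0,0,-0.2,0],
])

```text
time: 4.8
ee_pos: [0.633, -0.0904, 0.0964]
tcp_rot: [-180.0, 0.0, 80.5]
wrist_force: [-0.9, -0.0, -0.6]
opening: 0.0001
grasp_force: 0.0
```

```bash
python3 - <<'E'
from h import *
p=get_obs()['ee_pos'];print(p,get_obs()['wrist_force'])
b=camera("side")[:,:,::-1][130:210,250:350]
b=cv2.resize(b,None,fx=7,fy=7,interpolation=cv2.INTER_NEAREST)
cv2.imwrite("pics/s3.png",b)
E
```

```text
[ 0.63302951 -0.09037434  0.09639939] [-0.90711378 -0.01810698 -0.5621016 ]
```

View pics/s3.png

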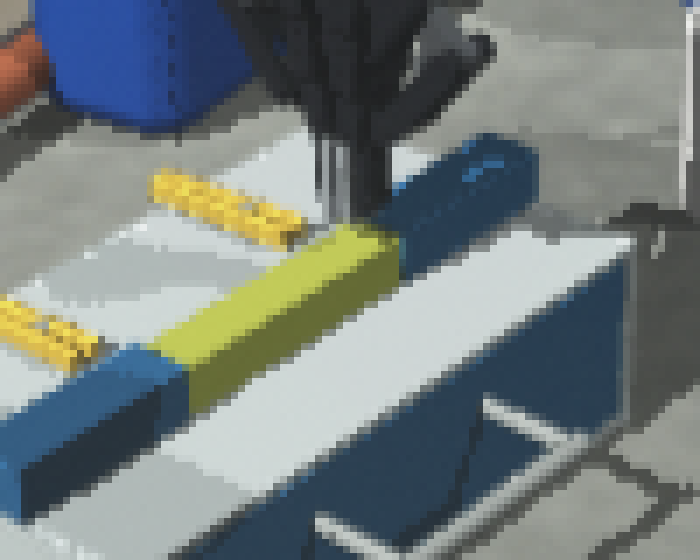

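Call:
servo_tool([
  [0,0,-0.1,0],
  [0,0,-0.2,0],
  [0,0,-0.3,0],
  [0,0,-0.4,0],
  [0,0,-0.4,0],
])

```text
time: 5.27
ee_pos: [0.633, -0.0904, 0.0923]
tcp_rot: [-180.0, 0.0, 80.5]
wrist_force: [-0.1, -0.0, 0.0]
opening: -0.0001
grasp_force: 0.0
```

```bash
python3 - <<'E'
from h import *
p=get_obs()['ee_pos'];print(p,get_obs()['wrist_force'])
b=camera("side")[:,:,::-1].copy(); cv2.imwrite("pics/s4.png",b)
for n in("side0","s3f","s4"):
    im=cv2.imread(f"pics/{n}.png")
    if im is None: continue
    h=cv2.cvtColor(im,cv2.COLOR_BGR2HSV)
    print(n)
    for r in range(156,172): print(r,' '.join("Y" if (26<=x[0]<=45 and x[1]>90) else "B" if(95<x[0]<125 and x[1]>100) else "k" if x[2]<90 else "." for x in h[r,288:316]))
E
```

```text
[ 0.63297167 -0.09035454  0.09225883] [-0.12718837 -0.02651323  0.01931684]
side0
156 . . . . . . . . . . . . . . . . . . . B B B B B B B B B
157 . . . . . . . . . . . . . . . . . . B B B B B B B B B B
158 . . . . . . . . . . . . . . . . B B B B B B B B B B B B
159 . . . . . . . . . . . . . . B B B B B B B B B B B B B B
160 . . . . . . . . . . . . . B B B B B B B B B B B B B B B
161 . . . . . . . . . . . . . . . B B B B B B B B B B B B B
162 . . . . . . . . . . . Y Y Y Y Y . B B B B B B B B B B B
163 . . . k . . . . . . Y Y Y Y Y Y Y Y . B B B B B B B B B
164 . . . k . . . . Y Y Y Y Y Y Y Y Y Y Y B B B B B B B B B
165 . . . . . . Y Y Y Y Y Y Y Y Y Y Y Y Y B B B B B B B B .
166 . . . . . Y Y Y Y Y Y Y Y Y Y Y Y Y Y B B B B B B B . .
167 . . . Y Y Y Y Y Y Y Y Y Y Y Y Y Y Y Y k B B B B k . . .
168 . Y Y Y Y Y Y Y Y Y Y Y Y Y Y Y Y Y Y k B B k . . . . .
169 Y Y Y Y Y Y Y Y Y Y Y Y Y Y Y Y Y Y Y k B . . . . . . .
170 Y Y Y Y Y Y Y Y Y Y Y Y Y Y Y Y Y Y Y . . . . . . . . .
171 Y Y Y Y Y Y Y Y Y Y Y Y Y Y Y Y Y Y . . . . . . . . . .
s4
156 . . . . . . . . . k . . k k k k k k . B B B B B B B
[... 328 characters left out ...]
 . . k k k k k k B B B B B B B B B B
163 . . . . . . . . . . Y . . . Y Y Y Y k k B B B B B B B B
164 . . . . . . . . Y Y Y Y Y Y Y Y Y Y Y k B B B B B B B B
165 . . . . . . Y Y Y Y Y Y Y Y Y Y Y Y Y k B B B B B B B .
166 . . . . Y Y Y Y Y Y Y Y Y Y Y Y Y Y Y B B B B B B B . .
167 . . . Y Y Y Y Y Y Y Y Y Y Y Y Y Y Y Y k B B B B . . . .
168 Y Y Y Y Y Y Y Y Y Y Y Y Y Y Y Y Y Y Y k B B k . . . . .
169 Y Y Y Y Y Y Y Y Y Y Y Y Y Y Y Y Y Y Y k B . . . . . . .
170 Y Y Y Y Y Y Y Y Y Y Y Y Y Y Y Y Y Y Y . . . . . . . . .
171 Y Y Y Y Y Y Y Y Y Y Y Y Y Y Y Y Y Y . . . . . . . . . .[ WARN:0@1.675] global loadsave.cpp:275 findDecoder imread_('pics/s3f.png'): can't open/read file: check file path/integrity
```

Call:
servo_tool([
  [0,0,-0.05,0],
  [0,0,-0.1,0],
  [0,0,-0.15,0],
  [0,0,-0.2,0],
  [0,0,-0.2,0],
])

```text
time: 5.73
ee_pos: [0.633, -0.0903, 0.0904]
tcp_rot: [-180.0, -0.0, 80.5]
wrist_force: [-1.2, -0.6, 1.0]
opening: -0.0
grasp_force: 0.0
```

Call:
servo_tool([
  [0,0,-0.05,0],
  [0,0,-0.1,0],
  [0,0,-0.1,0],
])

```text
time: 5.98
ee_pos: [0.6331, -0.0904, 0.0895]
tcp_rot: [-180.0, -0.0, 80.5]
wrist_force: [0.0, -0.8, -0.1]
opening: -0.0002
grasp_force: 0.0
```

Call:
servo_tool([
  [0,0,-0.05,0],
  [0,0,-0.1,0],
  [0,0,-0.1,0],
])

```text
time: 6.23
ee_pos: [0.633, -0.0904, 0.0885]
tcp_rot: [-180.0, 0.0, 80.5]
wrist_force: [0.4, -0.3, 0.1]
opening: 0.0003
grasp_force: 0.0
```

Call:
servo_tool([
  [0,0,-0.05,0],
  [0,0,-0.1,0],
  [0,0,-0.1,0],
])

```text
time: 6.48
ee_pos: [0.6331, -0.0903, 0.0875]
tcp_rot: [-180.0, 0.0, 80.5]
wrist_force: [-0.0, 0.1, 0.6]
opening: 0.0002
grasp_force: 0.0
```

Call:
servo_tool([
  [0,0,-0.05,0],
  [0,0,-0.07,0],
  [0,0,-0.07,0],
])

```text
time: 6.73
ee_pos: [0.6331, -0.0904, 0.0868]
tcp_rot: [-180.0, -0.0, 80.5]
wrist_force: [0.9, 0.1, 0.6]
opening: -0.0001
grasp_force: 0.0
```

Call:
servo_tool([
  [0,0,-0.05,0],
  [0,0,-0.07,0],
  [0,0,-0.07,0],
])

```text
time: 6.98
ee_pos: [0.633, -0.0904, 0.0861]
tcp_rot: [-180.0, -0.0, 80.5]
wrist_force: [-0.6, -0.8, 0.3]
opening: -0.0002
grasp_force: 0.0
```

```bash
python3 - <<'E'
from h import *
b=camera("side")[:,:,::-1].copy(); o=get_obs(); print(o['ee_pos'],o['wrist_force'],o['joint_efforts'])
h=cv2.cvtColor(b,cv2.COLOR_BGR2HSV)
for r in range(158,172): print(r,' '.join("Y" if (26<=x[0]<=45 and x[1]>90) else "B" if(95<x[0]<125 and x[1]>100) else "k" if x[2]<90 else "." for x in h[r,288:316]))
E
```

```text
[ 0.63306341 -0.0903513   0.08615297] [-0.60518547  0.20453459 -0.32905031] [ 1.09887965e-04 -6.51484036e+01  4.70149148e+01 -6.60924197e-03
  1.92078835e-05 -2.66818154e-05]
158 . . . . . . . . . . . . k k k k k k B B B B B B B B B B
159 . . . . . . . . . . . . k k k k k k B B B B B B B B B B
160 . Y . . . . . . . . . . k k k k k k B B B B B B B B B B
161 . . . . Y . . . . . . . k k k k k k B B B B B B B B B B
162 . . . . . . . . . . . . k k k k k k B B B B B B B B B B
163 . . . . . . . . . . . . k k k k . Y k k B B B B B B B B
164 . . . . . . . . Y Y . . k k k . Y Y Y k B B B B B B B B
165 . . . . . . Y Y Y Y Y . . Y Y Y Y Y Y k B B B B B B B .
166 . . . . Y Y Y Y Y Y Y Y Y Y Y Y Y Y Y k B B B B B B . .
167 . . Y Y Y Y Y Y Y Y Y Y Y Y Y Y Y Y Y k B B B B . . . .
168 Y Y Y Y Y Y Y Y Y Y Y Y Y Y Y Y Y Y Y k B B k . . . . .
169 Y Y Y Y Y Y Y Y Y Y Y Y Y Y Y Y Y Y Y k B . . . . . . .
170 Y Y Y Y Y Y Y Y Y Y Y Y Y Y Y Y Y Y Y . . . . . . . . .
171 Y Y Y Y Y Y Y Y Y Y Y Y Y Y Y Y Y Y . . . . . . . . . .
```

Call:
servo_tool([
  [0,0,-0.05,0],
  [0,0,-0.1,0],
  [0,0,-0.1,0],
])

```text
time: 7.28
ee_pos: [0.633, -0.0904, 0.085]
tcp_rot: [-180.0, -0.0, 80.5]
wrist_force: [0.2, -0.0, 0.0]
opening: -0.0001
grasp_force: 0.0
```

Call:
servo_tool([
  [0,0,-0.04,0],
  [0,0,-0.07,0],
  [0,0,-0.07,0],
])

```text
time: 7.53
ee_pos: [0.633, -0.0904, 0.0844]
tcp_rot: [-180.0, 0.0, 80.5]
wrist_force: [0.6, 0.2, 0.5]
opening: 0.0001
grasp_force: 0.0
```

Call:
servo_tool([
  [0,0,-0.04,0],
  [0,0,-0.07,0],
  [0,0,-0.07,0],
])

```text
time: 7.78
ee_pos: [0.633, -0.0904, 0.0837]
tcp_rot: [-180.0, -0.0, 80.5]
wrist_force: [0.7, -0.1, -0.7]
opening: 0.0001
grasp_force: 0.0
```

Call:
servo_tool([
  [0,0,-0.04,0],
  [0,0,-0.07,0],
  [0,0,-0.07,0],
])

```text
time: 8.03
ee_pos: [0.6331, -0.0903, 0.0834]
tcp_rot: [180.0, -0.0, 80.5]
wrist_force: [-1.1, 0.9, 3.4]
opening: -0.0
grasp_force: 1.4
```

Call:
servo_tool([
  [0.03,0.2,-0.02,0],
  [0.065,0.395,-0.02,0],
  [0.065,0.395,-0.02,0],
])

```text
time: 8.28
ee_pos: [0.634, -0.0864, 0.0834]
tcp_rot: [179.9, 0.0, 80.5]
wrist_force: [-1.3, -1.5, 6.0]
opening: -0.0001
grasp_force: 2.6
```

Call:
servo_tool([
  [0.03,0.2,0,0],
  [0.065,0.395,0,0],
  [0.065,0.395,0,0],
])

```text
time: 8.53
ee_pos: [0.6347, -0.0825, 0.0834]
tcp_rot: [179.9, 0.0, 80.5]
wrist_force: [-0.8, -2.6, 4.4]
opening: 0.0001
grasp_force: 2.7
```

Call:
servo_tool([
  [0.03,0.2,0,0],
  [0.065,0.395,0,0],
  [0.065,0.395,0,0],
])

```text
time: 8.78
ee_pos: [0.6354, -0.0785, 0.0834]
tcp_rot: [179.9, 0.0, 80.5]
wrist_force: [-0.5, -2.3, 6.1]
opening: -0.0003
grasp_force: 2.7
```

Call:
servo_tool([
  [0.03,0.2,0,0],
  [0.065,0.395,0,0],
  [0.065,0.395,0,0],
])

```text
time: 9.03
ee_pos: [0.636, -0.0746, 0.0834]
tcp_rot: [179.9, 0.0, 80.5]
wrist_force: [-0.4, -1.7, 5.7]
opening: 0.0
grasp_force: 2.6
```

Call:
servo_tool([
  [0.03,0.2,0,0],
  [0.065,0.395,0,0],
  [0.065,0.395,0,0],
])

```text
time: 9.28
ee_pos: [0.6366, -0.0706, 0.0833]
tcp_rot: [180.0, 0.0, 80.5]
wrist_force: [-0.5, -1.4, 5.1]
opening: -0.0001
grasp_force: 2.7
```

Call:
servo_tool([
  [0.03,0.2,0,0],
  [0.065,0.395,0,0],
  [0.065,0.395,0,0],
])

```text
time: 9.53
ee_pos: [0.6369, -0.066, 0.0825]
tcp_rot: [-180.0, -0.0, 80.5]
wrist_force: [1.0, 1.6, 1.3]
opening: -0.0
grasp_force: 0.6
```

Call:
servo_tool([
  [0.02,0.12,0,0],
  [0.04,0.25,0,0],
  [0.04,0.25,-0.15,0],
  [0.04,0.25,-0.3,0],
  [0.04,0.25,-0.45,0],
  [0.04,0.25,-0.45,0],
])

```text
time: 10.03
ee_pos: [0.6373, -0.064, 0.0779]
tcp_rot: [-180.0, -0.0, 80.5]
wrist_force: [0.5, 1.1, 1.2]
opening: -0.0
grasp_force: 0.7
```

Call:
servo_tool([
  [0,0,-0.1,0],
  [0,0,-0.2,0],
  [0,0,-0.3,0],
  [0,0,-0.3,0],
])

```text
time: 10.37
ee_pos: [0.6374, -0.0641, 0.0761]
tcp_rot: [180.0, -0.0, 80.5]
wrist_force: [-2.2, 2.0, 5.6]
opening: -0.0001
grasp_force: 2.8
```

Call:
servo_tool([
  [0,0,-0.1,0],
  [0,0,-0.2,0],
  [0,0,-0.3,0],
  [0,0,-0.3,0],
])

```text
time: 10.7
ee_pos: [0.6375, -0.0641, 0.0736]
tcp_rot: [179.9, -0.0, 80.5]
wrist_force: [-4.0, 1.8, 9.2]
opening: 0.0004
grasp_force: 4.5
```

Call:
servo_tool([
  [0,0,-0.1,0],
  [0,0,-0.2,0],
  [0,0,-0.2,0],
])

```text
time: 10.95
ee_pos: [0.6375, -0.0641, 0.0715]
tcp_rot: [179.9, -0.0, 80.5]
wrist_force: [-2.8, 2.0, 8.3]
opening: -0.0
grasp_force: 4.5
```

```bash
cat > hand.py <<'E'
from h import *
im=camera("side")[:,:,::-1].copy(); o=get_obs()
print(o['ee_pos'],o['wrist_force'],o['time'])
ref=cv2.imread("pics/side0.png")
# handle: bright thin pixels against floor, compare against first picture
d=cv2.absdiff(im,ref).max(2)[185:260,280:400]
print("changed",int((d>40).sum()))
cv2.imwrite("pics/now.png",cv2.resize(im[130:260,240:400],None,fx=4,fy=4,interpolation=cv2.INTER_CUBIC))
E
python3 hand.py
```

```text
[ 0.63748695 -0.06415597  0.07160267] [-3.16440664  0.8973934   8.96920241] 11.0
changed 1413
```

Call:
servo_tool([
  [0,0,-0.1,0],
  [0,0,-0.1,0],
  [0,0,-0.1,0],
])

```text
time: 11.25
ee_pos: [0.6375, -0.0641, 0.0706]
tcp_rot: [179.9, -0.0, 80.5]
wrist_force: [-3.8, 0.9, 9.3]
opening: -0.0001
grasp_force: 4.7
```

```bash
python3 hand.py
```

```text
[ 0.63749719 -0.06414309  0.07070305] [-3.7661857   1.58391075  9.77408633] 11.3
changed 1468
```

View pics/now.png

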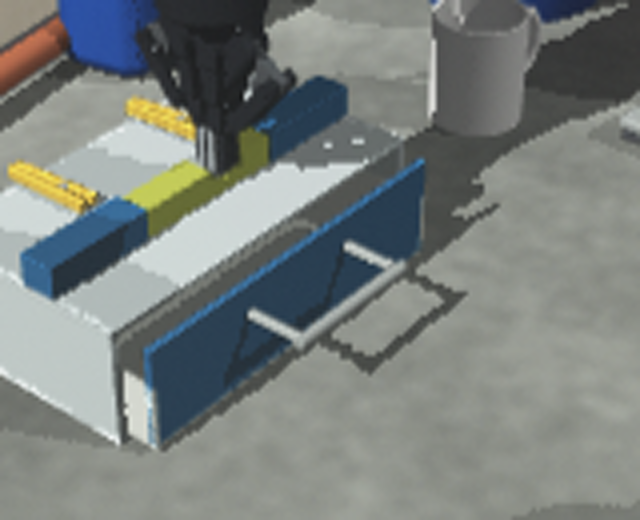

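Call:
servo_tool([
  [0,0,0.5,0],
  [0,0,1.5,0],
  [0,0,3,0],
  [0,0,5,0],
  [0,0,7,0],
  [0,0,8,0],
  [0,0,8,0],
])

```text
time: 11.88
ee_pos: [0.6384, -0.0644, 0.1521]
tcp_rot: [179.8, -0.0, 80.5]
wrist_force: [-0.6, 1.0, 0.1]
opening: 0.0
grasp_force: 0.0
```

```bash
python3 - <<'E'
from h import *
o=get_obs();print(o['ee_pos'],o['wrist_force'])
im=camera("side")[:,:,::-1].copy();cv2.imwrite("pics/full.png",im)
f=lambda u,v:np.array([240+u/4-.4,130+v/4-.4])
a=plane("side",f(302,342),.06);b=plane("side",f(402,266),.06); print(a,b,np.linalg.norm(a-b))
L=np.array([.5409,.0265]);Rr=np.array([.5237,-.0758])
y=np.array([.165,.986]);x=np.array([.986,-.165]);m=((a+b)/2)[:2];m0=np.array([.5333,-.0243])
C=np.array([.6610,-.0475]); print("handle mid",m,"opening from shut",(m0-m)@x,(C-m)@x-.13,"lateral",(m-C)@y)
t=C-x*.155; print("target",t,"delta cm",(t-o['ee_pos'][:2])*100)
E
```

```text
[ 0.63843795 -0.06437617  0.1520547 ] [-0.60981529  0.96378656  0.09383608]
[0.51628004 0.03032425 0.06      ] [ 0.49858776 -0.07518935  0.06      ] 0.10698661406264474
handle mid [ 0.5074339  -0.02243255] opening from shut 0.025812101851466783 0.025552301851466813 lateral -0.0006219016472552956
target [ 0.50817  -0.021925] delta cm [-13.02679533   4.24511742]
```

Call:
servo_tool([
  [-2,0.65,0,0],
  [-4.5,1.5,0,0],
  [-7,2.25,0,0],
  [-9.5,3.05,0,0],
  [-11.5,3.7,0,0],
  [-13,4.2,0,0],
  [-13,4.2,-0.5,0],
  [-13,4.2,-1,0],
  [-13,4.2,-1,0],
  [-13,4.2,-1,0],
], claw=0.55)

```text
time: 12.77
ee_pos: [0.5074, -0.0223, 0.1381]
tcp_rot: [-179.9, 0.0, 80.5]
wrist_force: [-0.4, 0.4, 0.2]
opening: 0.0384
grasp_force: 0.0
```

Call:
servo_tool([
  [0,0,-1.5,0],
  [0,0,-3,0],
  [0,0,-4.5,0],
  [0,0,-6,0],
  [0,0,-7.5,0],
  [0,0,-8.5,0],
  [0,0,-8.5,0],
])

```text
time: 13.35
ee_pos: [0.5065, -0.0223, 0.0519]
tcp_rot: [-179.8, 0.0, 80.5]
wrist_force: [0.5, 0.1, -0.5]
opening: 0.0379
grasp_force: 0.0
```

```bash
python3 - <<'E'
from h import *
o=get_obs();print(o['ee_pos'],o['wrist_force'])
im=camera("side")[:,:,::-1].copy()
h=cv2.resize(im[120:240,260:380],None,fx=5,fy=5,interpolation=cv2.INTER_NEAREST)
x=np.array([.986,-.165,0]);p=np.r_[o['ee_pos'][:2],.06]
for q in (p,p+x*.0335,p-x*.0335,p+x*.0192,p-x*.0192):
    cv2.circle(h,tuple(int(i) for i in (proj("side",q)-[260,120]+.5)*5),2,(0,0,255),-1)
cv2.imwrite("pics/h1.png",h)
E
```

```text
[ 0.50646163 -0.02229667  0.05186001] [ 0.53115052  0.10880041 -0.50194016]
```

View pics/h1.png

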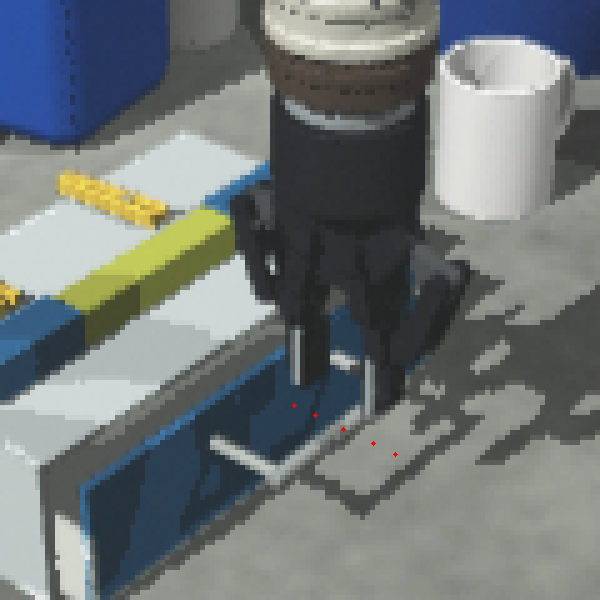

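Call:
servo_tool([
  [0,0,-0.6,0],
  [0,0,-1.2,0],
  [0,0,-1.8,0],
  [0,0,-2,0],
  [0,0,-2,0],
])

```text
time: 13.82
ee_pos: [0.5071, -0.0222, 0.0338]
tcp_rot: [-180.0, 0.0, 80.5]
wrist_force: [-0.4, 0.0, 0.0]
opening: 0.0382
grasp_force: 0.0
```

Call:
servo_tool([
  [0,0,-0.4,0],
  [0,0,-0.8,0],
  [0,0,-1.1,0],
  [0,0,-1.3,0],
  [0,0,-1.3,0],
  [0,0,-1.3,0],
])

```text
time: 14.32
ee_pos: [0.5073, -0.0222, 0.0213]
tcp_rot: [-180.0, 0.0, 80.5]
wrist_force: [-0.3, 0.1, 0.4]
opening: 0.0389
grasp_force: 0.0
```

Call:
servo_tool([
  [0,0,-0.3,0],
  [0,0,-0.6,0],
  [0,0,-0.9,0],
  [0,0,-0.9,0],
  [0,0,-0.9,0],
])

```text
time: 14.73
ee_pos: [0.5072, -0.0221, 0.0121]
tcp_rot: [-180.0, 0.0, 80.5]
wrist_force: [-0.3, -0.6, -0.1]
opening: 0.0385
grasp_force: 0.0
```

Call:
servo_tool([
  [0,0,0,0],
  [0,0,0,0],
  [0,0,0,0],
  [0,0,0,0],
  [0,0,0,0],
  [0,0,0,0],
], claw=1, force=20)

```text
time: 15.23
ee_pos: [0.5076, -0.0222, 0.0126]
tcp_rot: [180.0, -0.0, 80.5]
wrist_force: [1.2, 0.6, 1.6]
opening: 0.0095
grasp_force: 19.6
```

Call:
servo_tool([
  [-0.3,0.05,0,0],
  [-0.8,0.13,0,0],
  [-1.3,0.22,0,0],
  [-1.8,0.3,0,0],
  [-2.3,0.39,0,0],
  [-2.8,0.47,0,0],
  [-3.3,0.55,0,0],
  [-3.8,0.64,0,0],
  [-4.3,0.72,0,0],
  [-4.8,0.8,0,0],
  [-5.2,0.87,0,0],
  [-5.5,0.92,0,0],
  [-5.5,0.92,0,0],
  [-5.5,0.92,0,0],
])

```text
time: 16.4
ee_pos: [0.4519, -0.0126, 0.0125]
tcp_rot: [-180.0, -0.0, 80.5]
wrist_force: [0.2, 4.5, 5.1]
opening: 0.0088
grasp_force: 20.0
```

Call:
servo_tool([
  [-0.15,0.025,0,0],
  [-0.3,0.05,0,0],
  [-0.3,0.05,0,0],
])

```text
time: 16.65
ee_pos: [0.4497, -0.0122, 0.0125]
tcp_rot: [179.9, -0.0, 80.5]
wrist_force: [3.5, 5.3, 2.5]
opening: 0.0088
grasp_force: 20.0
```

Call:
servo_tool([
  [-0.1,0.015,0,0],
  [-0.15,0.025,0,0],
  [-0.15,0.025,0,0],
])

```text
time: 16.9
ee_pos: [0.4497, -0.0122, 0.0126]
tcp_rot: [179.8, -0.0, 80.5]
wrist_force: [12.1, 3.0, -3.6]
opening: 0.0092
grasp_force: 19.7
```

Call:
servo_tool([
  [0,0,0,0],
  [0,0,0,0],
  [0,0,0,0],
  [0,0,0,0],
  [0,0,0,0],
  [0,0,0,0],
], claw=0.55)

```text
time: 17.4
ee_pos: [0.4477, -0.0123, 0.0123]
tcp_rot: [-180.0, 0.0, 80.5]
wrist_force: [0.0, -0.6, -0.1]
opening: 0.0381
grasp_force: 0.0
```

Call:
servo_tool([
  [0,0,0.5,0],
  [0,0,1.5,0],
  [0,0,3,0],
  [0,0,5,0],
  [0,0,7,0],
  [0,0,9,0],
  [0,0,11,0],
  [0,0,13,0],
  [0,0,15,0],
  [0,0,16,0],
  [0,0,16,0],
])

```text
time: 18.32
ee_pos: [0.4489, -0.0122, 0.1752]
tcp_rot: [179.8, -0.0, 80.5]
wrist_force: [-0.2, 0.8, -0.6]
opening: 0.0385
grasp_force: 0.0
```

```bash
python3 - <<'E'
from h import *
o=get_obs();print(o['ee_pos'],o['wrist_force'],o['time'])
s=camera("side")[:,:,::-1].copy();ref=cv2.imread("pics/side0.png")
C=np.array([.6610,-.0475]);y=np.array([.165,.986]);x=np.array([.986,-.165])
s2=s.copy()
for op,c in((.085,(0,0,255)),(.075,(255,0,255))):
  for e in(-.05,.05):
    q=C-x*(.13+op)+y*e; u=proj("side",np.r_[q,.06]); print(op,e,u); cv2.circle(s2,tuple(int(round(i)) for i in u),1,c,-1)
# hue masks of left-alone things: yellow pins, green holder
for n,lo,hi in(("yellow",(20,150,110),(27,255,255)),("green",(50,100,50),(80,255,255))):
  for nm,im in(("ref",ref),("now",s)):
    m=cv2.inRange(cv2.cvtColor(im,cv2.COLOR_BGR2HSV),lo,hi); k,l,st,ce=cv2.connectedComponentsWithStats(m)
    print(n,nm,[(ce[i].round(1).tolist(),int(st[i][4])) for i in range(1,k) if st[i][4]>25])
d=np.hstack([ref[110:280,220:470],s2[110:280,220:470]])
cv2.imwrite("pics/fin.png",cv2.resize(s2[110:300,220:480],None,fx=3,fy=3,interpolation=cv2.INTER_CUBIC))
E
```

```text
[ 0.44891803 -0.01224283  0.17517625] [-0.18821062  0.82159079 -0.5665195 ] 18.3167
0.085 -0.05 [357.31013003 205.12521148]
0.085 0.05 [334.38484468 223.91985936]
0.075 -0.05 [354.18805495 203.68914932]
0.075 0.05 [331.18274133 222.30502788]
yellow ref [([281.6, 159.1], 80), ([252.2, 175.7], 94), ([296.2, 333.1], 227), ([319.5, 372.1], 295)]
yellow now [([282.0, 159.4], 78), ([252.5, 175.8], 95), ([296.2, 333.1], 210), ([319.4, 372.1], 283)]
green ref [([198.1, 311.1], 2205)]
green now [([198.1, 311.2], 2136)]
```

```bash
python3 - <<'E'
from h import *
C=np.array([.6610,-.0475]);y=np.array([.165,.986]);x=np.array([.986,-.165])
g=cv2.cvtColor(camera("side"),cv2.COLOR_RGB2GRAY); r=cv2.cvtColor(cv2.imread("pics/side0.png"),cv2.COLOR_BGR2GRAY)
for nm,im in(("shut",r),("now",g)):
    for e in(-.02,.02,.04):
        v=[int(cv2.getRectSubPix(im,(1,1),tuple(map(float,proj("side",np.r_[C-x*(.13+o)+y*e,.06]))))[0,0]) for o in np.arange(-.01,.101,.005)]
        print(nm,e,v)
E
```

```text
shut -0.02 [57, 141, 145, 87, 89, 146, 143, 143, 140, 141, 143, 137, 81, 96, 138, 139, 137, 138, 137, 137, 136, 131, 129]
shut 0.02 [47, 132, 140, 81, 82, 136, 137, 134, 135, 133, 134, 124, 71, 110, 136, 134, 132, 129, 126, 128, 129, 128, 127]
shut 0.04 [56, 142, 138, 83, 70, 71, 75, 92, 71, 71, 75, 74, 69, 80, 133, 133, 133, 130, 127, 128, 126, 127, 129]
now -0.02 [115, 91, 95, 198, 197, 145, 94, 60, 60, 60, 59, 60, 59, 52, 60, 59, 59, 63, 159, 159, 117, 145, 142]
now 0.02 [118, 86, 95, 191, 197, 121, 83, 60, 60, 60, 61, 61, 60, 61, 60, 49, 50, 66, 160, 156, 122, 141, 141]
now 0.04 [110, 87, 103, 170, 197, 136, 84, 61, 60, 62, 61, 61, 62, 62, 60, 55, 49, 70, 164, 153, 86, 74, 75]
```

```bash
python3 -c "
from workcell import *
print(job_done())"
```

```text
the job is handed in; nothing more can be done
None
```

The catch is pressed and the drawer is fully open and let go: it moved about 85 mm in the camera image and the pull met the stop. All four pins and the soap holder are where they were in the side view; I did not measure the mug and scrubber again, but the arm met no unexpected contact.

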